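# Hang the cleat caddy on the leaning board

## Task

Hang the wooden tool caddy that has the high back and the angled strip behind it on the leaning board: tip it back to the slope of the board, bring its rear strip over the cleat and lower it until the strip is locked behind the cleat, with all of the strip's length on the cleat and the caddy square to the board. Let go of it there, and leave the plain low caddy and the wick spool where they stand.

Things in the scene. Friction and masses are not known exactly. Their poses are not given: they have to be found in the camera images.
- caddy_grip (a point): Caddy to hang: open wooden box 80 (x) x 120 (y) x 60 mm high, on the bench; high back plate and strip on its far side. Handle: upright tab in its middle, 12 mm thick (y), 40 deep (x), free from 60 mm up to its round top at 165. This point: mid-tab, 145 mm above the underside. Back plate: 32 to 40 mm behind it, top at 125. 0.3 kg. Axes: x to the rear (strip), y along the strip, z up.
- caddy_hook (a point): Rear lower edge, mid-length, of the caddy's angled rear strip: at x +64, y 0, z -60 mm from caddy_grip, same axes. The strip is 110 mm long (y), on the back plate's rear face (x 40 to 64 mm from caddy_grip), its top 125 mm above the underside. Its underside is lowest (85 mm) over the rear 4 mm and slopes up forward to 111 mm at the back plate.
- cleat (a point): Mid-point of the crest (front upper edge, 4 mm thick) of a wooden cleat 260 mm long, 60 high, 22 thick, across the front of the leaning panel; 20 mm before the panel's face. Behind the crest the top slopes down 23 mm to the panel: a V groove. Axes: x square into the panel, y along the cleat, z up the panel (leans 12 deg). Caddy home: axes parallel, caddy_hook at x +20, z -18 mm here.
- board: Fixed bench stand that carries the cleat: a plywood panel 300 wide x 178 mm high on an 18 mm thick foot board, leaning 12 degrees back, away from the robot. Origin on the bench below the foot of the panel's front face; x away from the robot, y along the panel, z straight up. The panel ends 33 mm above the cleat's crest. It stands elsewhere each time.
- plain_grip (a point): Leave alone: the same point of the other caddy, which has the same box and handle but no high back and no strip. The two stand left and right of the middle; which is where changes.
- spool_mid (a point): Leave alone: the centre of a wooden wick spool, 54 mm diameter, 62 mm high, standing upright between the caddies, before the board.
Not all that is in view belongs to the job. Leave any turquoise look-alike of the part that bears caddy_grip alone.

How it is judged:
By the outcome, as a careful person would: the job done as asked, in the order asked, and still so for the second after the job is handed in, with the robot touching nothing.
It also fails if it takes over 45 s, if anything falls off the work surface, if the arm or the gripper's body presses on something with over 40 N, if the wrist force passes 120 N, or if a joint passes its speed limit or range.

## Robot

A 6-joint arm with a two-finger parallel gripper is mounted at the origin on the work surface; the furniture and walls round the work are solid. World frame = base frame: x ahead of the robot, y to its left, z up, the work surface at z = 0. Lengths are in mm, angles in rad, forces in N, time in s.
With the tool pointing down it reaches from about 350 to 775 mm from the base axis. Payload 7.3 kg.
Tool frame: the origin (TCP) lies midway between the tips of the shut fingers; the grasp point (between the pads) lies 19 mm behind it; x points along the fingers, z is the direction in which the jaws open and shut, and the axes are right-handed (so a half turn about x gives the same grasp; the last joint's range is limited). The gripper opens to 92 mm and grips with 3 to 60 N. Pads are 19 mm wide; open, the fingers measure 130 mm over their backs; the gripper's body (75 mm by 190 mm) begins 47 mm behind the grasp point.
Start: joints at [-1.469, 0.342, 1.524, -0, 1.275, -0.146], TCP at [128.789, -508.978, 226.741] pointing down, gripper open.
Joint ranges: [-2.53, 2.53], [-0.77, 2.02], [0.04, 2.7], [-1, 4.14], [0.28, 2.66], [-3.11, 3.11]. Speed limits (rad/s): [2.57, 2.57, 3.14, 3.14, 3.14, 3.14].

## Interface

Orientations are given as [roll, pitch, yaw] about the fixed x, y, z axes, in that order (R = Rz(yaw) Ry(pitch) Rx(roll)).
In Python, from plant import monitor, optics, close_job gives the robot as it stands.
- The arm moves only by the tool send_rows, never from a script. Its argument "commands" is a list that holds one entry, the list of rows, each a list of 5 numbers: the shift along the tool's x, y, z in m, then the turn about the tool's x in degrees, then the finger opening in m, from 0 to 0.0918. A call has 1 to 10 rows; each row shifts and turns the pose as measured when the row begins, along the tool's axes as they then stand; what a row does not reach is not made up. A row lasts 1/12 s, in which the tool goes at most 41.7 mm and 7.16 degrees, less where a joint would pass 70% of its speed; a pose out of reach is approached as far as the arm can. A call with a gripper value outside its range is refused whole. The fingers move at their own pace and stop on an object; the grip force is fixed at half the most. Time passes only in rows, so rows that do not move let the fingers close. It gives the time, the measured TCP pose, the force and the opening at its end, in the units of the state.
- monitor.get_obs(): the state, without advancing time (a new reading comes with each control period).
- optics.capture(name): name is "side" or "top"; returns a dict with "color" (384x512x3 uint8, blue, green, red), "camera_matrix" (3x3 intrinsics, pixels), "camera_from_world" (4x4, takes a point from world to camera coordinates). Camera axes: x right, y down, z forward; pixel columns grow to the right and rows downward; lengths in mm; the calibration is good to about 2 mm. A picture is of the moment at which its call begins. There is no depth.
- close_job(): hands the job in, once; it reports no verdict.
The state is a dict: "time": time; "joint_positions": joint angles; "dq": joint speeds; "tau": joint torques, N m; "tool_pos": TCP position; "tcp_rot": TCP orientation; "contact_force": force on the tool from outside, world axes, zero at the start; "moment": the same for the moment, N m; "grip_width": finger opening in mm.
Only numpy, scipy, OpenCV 4.12 (cv2) and the standard library are available. Lean on these libraries where they do the work, as an engineer would, in place of code of your own. Each camera call takes 0.05 s, during which the arm holds its last target.

## Working session

There is one attempt and no reset: what is moved stays moved. The work goes in short steps, Python scripts to look and compute and a tool call to move; the robot and the scene stay as the last step left them, time stands still between calls to the robot, and variables do not carry over. Pictures are saved under pics/ and viewed, and the job is handed in when it is done.

Besides the shell and the picture viewer there is one more tool, called after "Request:" as name([rows], argument=value, ...), one row to a line, values as JSON. send_rows: Moves the arm, as the interface text tells. Its arguments: {"type":"object","properties":{"commands":{"type":"array","items":{"type":"array","items":{"type":"array","items":{"type":"number"}}}}},"required":["commands"]}

```bash
mkdir -p pics; ls
cat > h.py <<'E'
import numpy as np, cv2, json
from plant import monitor, optics, close_job
def snap(n,f):
    d=optics.capture(n); cv2.imwrite(f'pics/{f}.png',d["color"]); np.savez(f'pics/{f}.npz',**{k:np.array(d[k]) for k in("color","camera_matrix","camera_from_world")}); return d
def load(f): return dict(np.load(f'pics/{f}.npz'))
def proj(d,P):
    P=np.atleast_2d(P); T=d["camera_from_world"]; c=P@T[:3,:3].T+T[:3,3]; u=c@d["camera_matrix"].T; return u[:,:2]/u[:,2:]
def ray(d,u,v):
    T=d["camera_from_world"]; R=T[:3,:3]; o=-R.T@T[:3,3]; w=R.T@np.linalg.solve(d["camera_matrix"],[u,v,1]); return o,w/np.linalg.norm(w)
def onz(d,u,v,z):
    o,w=ray(d,u,v); return o+w*(z-o[2])/w[2]
def tri(a,ua,b,ub):
    o1,w1=ray(a,*ua);o2,w2=ray(b,*ub)
    A=np.stack([w1,-w2],1); s=np.linalg.lstsq(A,o2-o1,rcond=None)[0]; p=o1+s[0]*w1;q=o2+s[1]*w2
    return (p+q)/2,np.linalg.norm(p-q)
E
python3 - <<'E'
from h import *
np.set_printoptions(precision=3,suppress=True)
for n in("side","top"):
    d=snap(n,n+"0"); print(n,d["camera_from_world"],d["camera_matrix"])
print(monitor.get_obs())
E
```

```text
pics
side [[   0.999    0.038    0.007 -574.057]
 [   0.027   -0.547   -0.837   87.842]
 [  -0.028    0.837   -0.547 1411.016]
 [   0.       0.       0.       1.   ]] [[456.873   0.    258.092]
 [  0.    456.873 194.682]
 [  0.      0.      1.   ]]
top [[  -0.01    -1.       0.005   23.01 ]
 [  -0.994    0.009   -0.109  580.293]
 [   0.109   -0.006   -0.994 1235.947]
 [   0.       0.       0.       1.   ]] [[409.533   0.    256.797]
 [  0.    409.533 192.806]
 [  0.      0.      1.   ]]
{'time': 0.1, 'joint_positions': array([-1.469,  0.343,  1.525,  0.   ,  1.275, -0.146]), 'dq': array([-0.001, -0.   , -0.003,  0.002,  0.   , -0.001]), 'tau': array([  0.001, -43.201, -24.469,   0.072,   0.053,  -0.   ]), 'tool_pos': array([ 128.76 , -508.615,  226.123]), 'tcp_rot': array([2.991, 1.569, 1.668]), 'contact_force': array([-0.674, -0.985,  0.65 ]), 'moment': array([-0.023,  0.04 ,  0.033]), 'grip_width': 91.83032370323974}
```

View pics/side0.png

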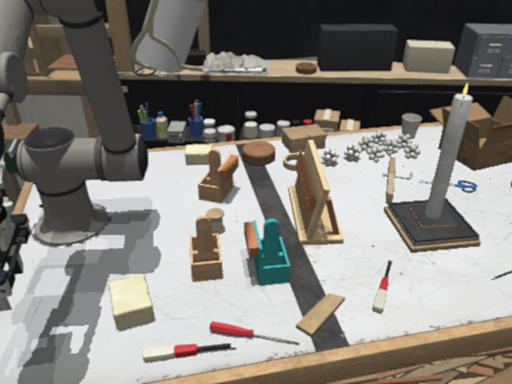

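View pics/top0.png

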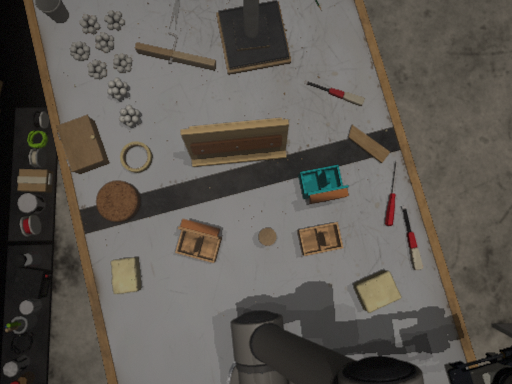

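Run:
```python
from h import *
s=load("side0")["color"];t=load("top0")["color"]
a=cv2.resize(t[195:275,160:240],(400,400),interpolation=cv2.INTER_CUBIC)
b=cv2.resize(s[140:220,180:260],(400,400),interpolation=cv2.INTER_CUBIC)
cv2.imwrite('pics/c1.png',np.hstack([a,b]))
a=cv2.resize(t[100:180,170:300],(780,480),interpolation=cv2.INTER_CUBIC);cv2.imwrite('pics/c2.png',a)
a=cv2.resize(s[130:250,270:360],(450,600),interpolation=cv2.INTER_CUBIC);cv2.imwrite('pics/c3.png',a)
```

```text
(no output)
```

View pics/c1.png

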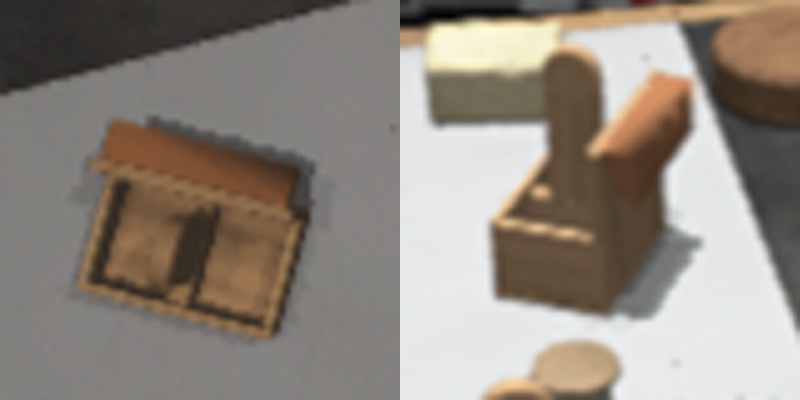

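View pics/c2.png

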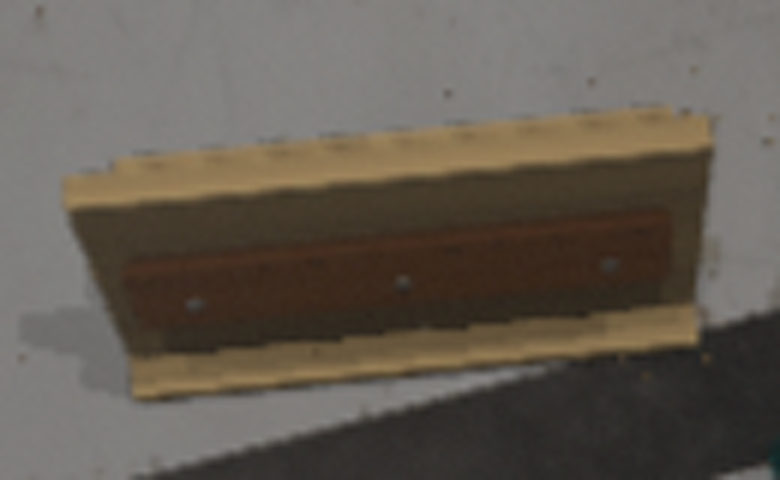

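View pics/c3.png

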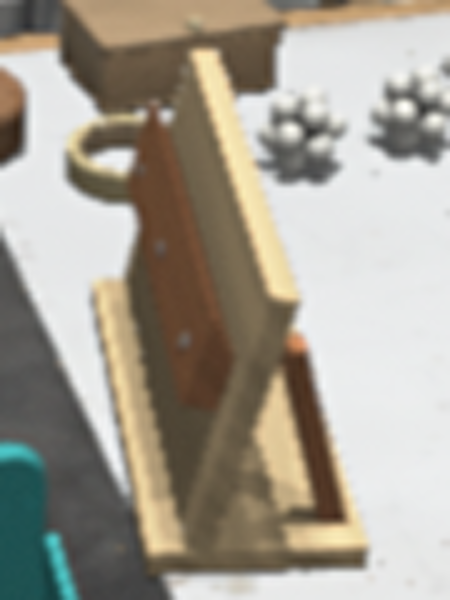

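Run:
```python
from h import *
np.set_printoptions(precision=1,suppress=True)
s=load("side0");t=load("top0")
def T(x,y,ox,oy,k): return ((x-k/2+.5)/k+ox,(y-k/2+.5)/k+oy)
fl=onz(t,*T(80,287,160,195,5),60);fr=onz(t,*T(270,336,160,195,5),60)
bl=onz(t,*T(92,162,160,195,5),125);br=onz(t,*T(307,215,160,195,5),125)
print("front",fl,fr,np.linalg.norm(fl-fr)," back top",bl,br,np.linalg.norm(bl-br))
for a,b in((fl,fr),(bl,br)): print("yaw",np.degrees(np.arctan2(*( (a-b)[:2]*[-1,1]))))
tt,e=tri(t,T(195,215,160,195,5),s,T(175,47,180,140,5)); print("tabtop",tt,e)
# board
L,e1=tri(t,T(122,263,170,100,6),s,T(152,105,270,130,5));R,e2=tri(t,T(670,210,170,100,6),s,T(233,358,270,130,5))
print("crest",L,e1,R,e2,np.linalg.norm(L-R))
PL,e1=tri(t,T(65,207,170,100,6),s,T(192,50,270,130,5));PR,e2=tri(t,T(712,150,170,100,6),s,T(272,302,270,130,5))
print("paneltopfront",PL,e1,PR,e2,np.linalg.norm(PL-PR))
FL=onz(t,*T(135,398,170,100,6),18);FR=onz(t,*T(698,345,170,100,6),18)
print("foot front",FL,FR,np.linalg.norm(FL-FR))
for a,b in((L,R),(PL,PR),(FL,FR)): print("yaw",np.degrees(np.arctan2(*((a-b)[:2]*[-1,1]))))
```

```text
front [402.4 261.1  60. ] [372.5 148.   60. ] 116.94838663382833  back top [474.7 242.7 125. ] [443.6 120.7 125. ] 125.82991041942745
yaw -14.81924971634189
yaw -14.289376270207287
tabtop [436.4 175.7 177.7] 15.646769092625878
crest [703.8 204.3 164.3] 6.1867945556263475 [736.5 -53.5 141.5] 1.0003697525875836 260.87348821051324
paneltopfront [726.2 226.3 192.7] 0.8374839290632783 [752.4 -70.  189.4] 1.3015722388315571 297.45206058345235
foot front [669.  220.5  18. ] [694.7 -75.5  18. ] 297.1492195612535
yaw 7.227770090413237
yaw 5.071687541139597
yaw 4.964888480211015
```

Run:
```python
from h import *
np.set_printoptions(precision=1,suppress=True)
s=load("side0");t=load("top0")
c=np.array([426,192.5]);y=np.radians(-14.5);X=np.array([np.cos(y),np.sin(y)]);Y=np.array([-X[1],X[0]])
def W(a,b,z): return [*(c+a*X+b*Y),z]
loops=[[W(-40,60,60),W(-40,-60,60),W(40,-60,60),W(40,60,60)],[W(-40,60,0),W(-40,-60,0),W(40,-60,0)],[W(32,60,125),W(32,-60,125),W(40,-60,125),W(40,60,125)],[W(-20,6,145),W(20,6,145),W(20,-6,145),W(-20,-6,145)],[W(0,-6,165),W(0,6,165)],[W(64,55,85),W(64,-55,85)]]
cm=np.array([713,75.8]);yb=np.radians(5);XB=np.array([np.cos(yb),np.sin(yb)]);YB=np.array([-XB[1],XB[0]])
def B(f,l,z): return [*(cm+f*XB+l*YB),z]
loops+=[[B(0,130,164),B(0,-130,164)],[B(26.4,150,192),B(26.4,-150,192)],[B(-60*.208,130,164-58.7),B(-60*.208,-130,164-58.7)]]
for d,n,(x0,y0,w,h),k in((t,'o1',(165,105,130,160),3.7),(s,'o2',(180,130,180,130),4.4)):
    im=cv2.resize(d["color"],None,fx=8,fy=8,interpolation=cv2.INTER_CUBIC)
    for l in loops: 
        p=((proj(d,np.array(l))+.5)*8).astype(int); cv2.polylines(im,[p.reshape(-1,1,2)],False,(0,255,0),1)
    im=im[y0*8:(y0+h)*8,x0*8:(x0+w)*8]; cv2.imwrite(f'pics/{n}.png',cv2.resize(im,(int(w*k),int(h*k)),interpolation=cv2.INTER_AREA))
```

```text
(no output)
```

View pics/o1.png

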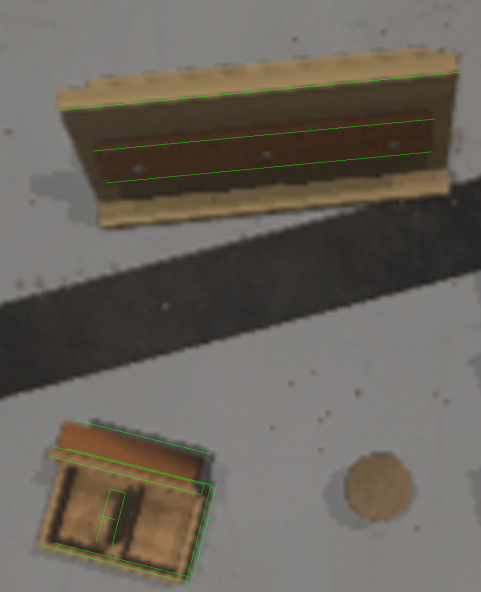

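View pics/o2.png

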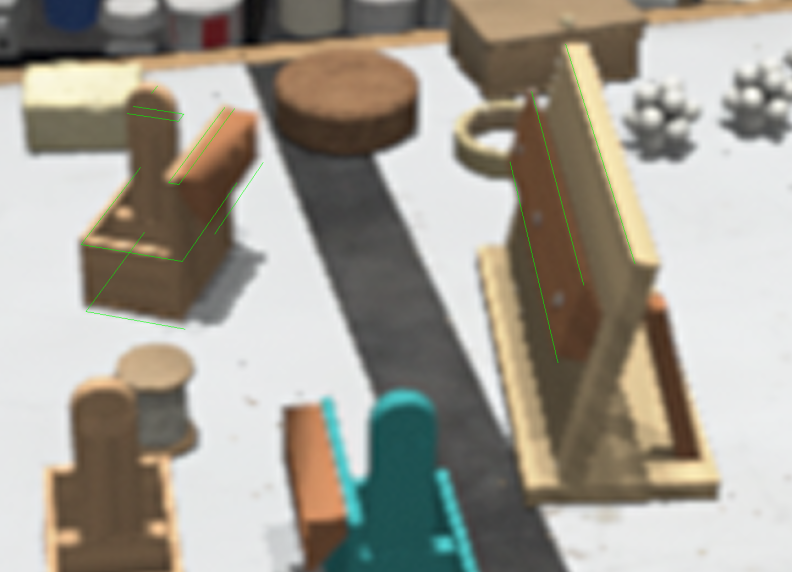

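```bash
cat >> h.py <<'E'
from scipy.spatial.transform import Rotation as Ro
def go(tgt=None,yawdeg=None):
    o=monitor.get_obs(); R=Ro.from_euler('xyz',o["tcp_rot"]).as_matrix(); p=np.array(o["tool_pos"])
    z=R[:,2]; print("t %.2f"%o["time"],"tcp",p.round(1),"grip_w %.1f"%o["grip_width"],"F",np.round(o["contact_force"],1),"M",np.round(o["moment"],2))
    ang=np.degrees(np.arctan2(-z[0],z[1])); print("jaw yaw",round(ang,2),"tool x",R[:,0].round(3),"y",R[:,1].round(3),"z",z.round(3),"q",np.round(o["joint_positions"],2))
    if yawdeg is not None:
        da=(yawdeg-ang+90)%180-90; print("turn world-yaw",round(da,2),"=> about tool x",round(-da,2)); 
    if tgt is not None: print("shift world",(np.array(tgt)-p).round(1)," tool mm",(R.T@(np.array(tgt)-p)).round(1))
E
python3 -c "
from h import *
go([424.5,195,235],-14.5)"
```

```text
t 0.10 tcp [ 128.8 -508.6  226.1] grip_w 91.8 F [-0.7 -1.   0.7] M [-0.02  0.04  0.03]
jaw yaw -165.8 tool x [-0.     0.001 -1.   ] y [0.969 0.245 0.   ] z [ 0.245 -0.969 -0.001] q [-1.47  0.34  1.52  0.    1.28 -0.15]
turn world-yaw -28.7 => about tool x 28.7
shift world [295.7 703.6   8.9]  tool mm [  -8.   459.3 -609.6]
```

Request:
send_rows([
  [[-0.001,0.033,-0.007,0,0.0918],[-0.001,0.033,-0.007,0,0.0918],[-0.001,0.033,-0.007,0,0.0918],[-0.001,0.033,-0.007,0,0.0918],[-0.001,0.033,-0.007,0,0.0918],[-0.001,0.033,-0.007,0,0.0918],[-0.001,0.033,-0.007,0,0.0918],[-0.001,0.033,-0.007,0,0.0918],[-0.001,0.033,-0.007,0,0.0918],[-0.001,0.033,-0.007,0,0.0918]],
])

```text
time: 0.93
tool_pos: [437.7, -356.0, 231.8]
tcp_rot: [-2.719, 1.561, 2.229]
contact_force: [-0.2, -1.2, -0.4]
grip_width: 91.9
```

```bash
python3 -c "
from h import *
go([424.5,195,235],-14.5)"
```

```text
t 0.93 tcp [ 437.7 -356.   231.8] grip_w 91.9 F [-0.2 -1.2 -0.4] M [-0.04 -0.   -0.02]
jaw yaw -166.54 tool x [-0.006  0.008 -1.   ] y [ 0.973  0.233 -0.004] z [ 0.233 -0.972 -0.009] q [-0.82  0.42  1.4   0.    1.34  0.52]
turn world-yaw -27.96 => about tool x 27.96
shift world [-13.2 551.    3.2]  tool mm [   1.2  115.4 -539. ]
```

Request:
send_rows([
  [[0,0.008,-0.038,0,0.0918],[0,0.008,-0.038,0,0.0918],[0,0.008,-0.038,0,0.0918],[0,0.008,-0.038,0,0.0918],[0,0.008,-0.038,0,0.0918],[0,0.008,-0.038,0,0.0918],[0,0.008,-0.038,0,0.0918],[0,0.008,-0.038,0,0.0918],[0,0.008,-0.038,0,0.0918],[0,0.008,-0.038,0,0.0918]],
])

```text
time: 1.77
tool_pos: [428.1, 47.0, 228.9]
tcp_rot: [-2.599, 1.553, 2.346]
contact_force: [0.5, -0.4, -0.1]
grip_width: 91.8
```

Request:
send_rows([
  [[0,0,0,7,0.0918],[0,0,0,7,0.0918],[0,0,0,7,0.0918],[0,0,0,7,0.0918],[0,0,0,0,0.0918]],
])

```text
time: 2.18
tool_pos: [425.0, 57.6, 228.0]
tcp_rot: [-2.076, 1.549, 2.375]
contact_force: [-0.0, 1.2, -0.2]
grip_width: 92.1
```

```bash
python3 -c "
from h import *
go([424.5,195,235],-14.5)"
```

```text
t 2.18 tcp [425.   57.6 228. ] grip_w 92.1 F [-0.   1.2 -0.2] M [0.02 0.02 0.04]
jaw yaw 165.02 tool x [-0.016  0.015 -1.   ] y [ 0.966 -0.258 -0.019] z [-0.259 -0.966 -0.011] q [-0.06  0.17  1.75  0.02  1.23  1.77]
turn world-yaw 0.48 => about tool x -0.48
shift world [ -0.5 137.4   7. ]  tool mm [  -4.9  -36.1 -132.6]
```

Request:
send_rows([
  [[0,-0.009,-0.033,0,0.0918],[0,-0.009,-0.033,0,0.0918],[-0.002,-0.009,-0.033,0,0.0918],[-0.002,-0.009,-0.033,-0.5,0.0918],[0,0,0,0,0.0918],[0,0,0,0,0.0918]],
])

```text
time: 2.68
tool_pos: [423.8, 198.1, 232.7]
tcp_rot: [-1.998, 1.547, 2.479]
contact_force: [-0.3, -0.1, -0.4]
grip_width: 91.6
```

```bash
python3 -c "
from h import *
go([424.5,195,126],-14.5)
t=snap('top','t1');s=snap('side','s1')
a=cv2.resize(t['color'][180:280,150:250],(400,400),interpolation=cv2.INTER_CUBIC)
b=cv2.resize(s['color'][90:220,160:290],(400,400),interpolation=cv2.INTER_CUBIC)
cv2.imwrite('pics/c4.png',np.hstack([a,b]))"
```

```text
t 2.68 tcp [423.8 198.1 232.7] grip_w 91.6 F [-0.3 -0.1 -0.4] M [-0.01  0.   -0.07]
jaw yaw 166.53 tool x [-0.018  0.014 -1.   ] y [ 0.972 -0.233 -0.021] z [-0.233 -0.972 -0.01 ] q [0.26 0.24 1.65 0.02 1.26 2.06]
turn world-yaw -1.03 => about tool x 1.03
shift world [   0.7   -3.1 -106.7]  tool mm [106.6   3.7   3.9]
```

View pics/c4.png

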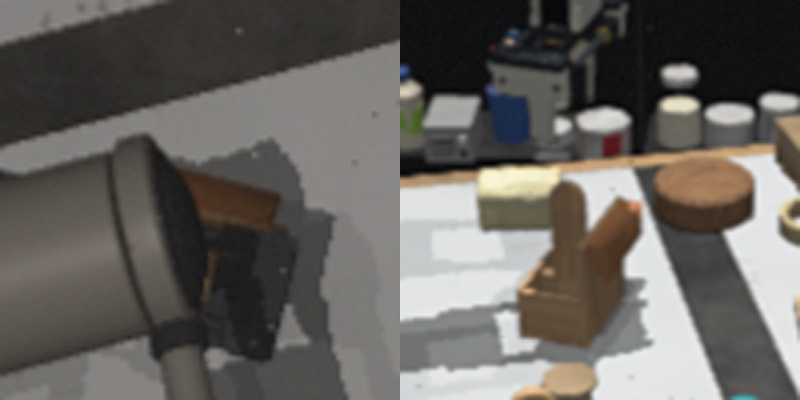

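```bash
python3 -c "
from h import *
s=load('s1');t=load('t1')
p=[[423.8,198.1,232.7],[424.5,195,145],[424.5,195,165]]
print(proj(s,p),proj(t,p))
im=cv2.resize(s['color'][40:240,120:320],(600,600),interpolation=cv2.INTER_CUBIC)
for u in proj(s,p): cv2.circle(im,(int((u[0]-119.5)*3),int((u[1]-39.5)*3)),3,(0,255,0),1)
cv2.imwrite('pics/c5.png',im)"
```

```text
[[213.13506893 129.85680233]
 [214.50532423 154.98328411]
 [214.22367235 149.49243431]] [[187.34828387 245.67294948]
 [193.64002068 244.78996689]
 [192.55161854 244.91768133]]
```

View pics/c5.png

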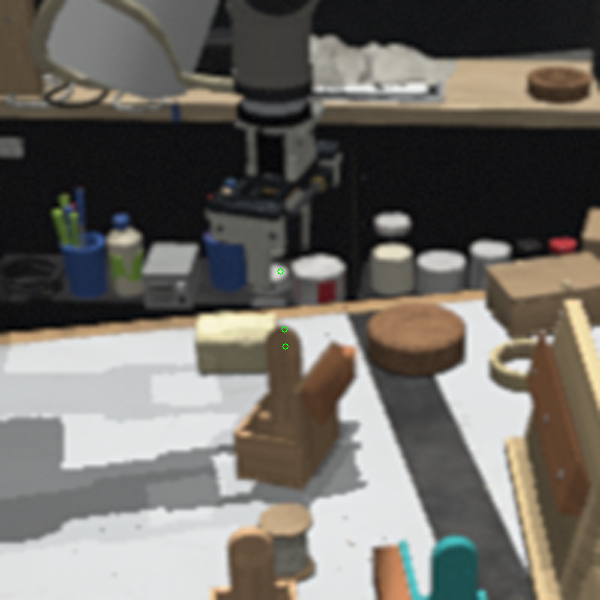

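Request:
send_rows([
  [[0.02,0.001,0.001,1,0.0918],[0.022,0.001,0.001,0,0.0918],[0.022,0,0,0,0.0918],[0.02,0,0,0,0.0918],[0.015,0,0,0,0.0918],[0.006,0,0,0,0.0918],[0,0,0,0,0.0918]],
])

```text
time: 3.37
tool_pos: [425.8, 187.3, 124.8]
tcp_rot: [-2.045, 1.551, 2.408]
contact_force: [-0.5, -0.9, -0.1]
grip_width: 91.9
```

```bash
python3 -c "
from h import *
go([424.5,195.5,126],-14.5)"
```

```text
t 3.37 tcp [425.8 187.3 124.8] grip_w 91.9 F [-0.5 -0.9 -0.1] M [ 0.05  0.01 -0.02]
jaw yaw 165.11 tool x [-0.015  0.014 -1.   ] y [ 0.966 -0.257 -0.018] z [-0.257 -0.966 -0.009] q [0.24 0.36 1.82 0.02 0.98 2.06]
turn world-yaw 0.39 => about tool x -0.39
shift world [-1.3  8.2  1.2]  tool mm [-1.1 -3.4 -7.6]
```

Request:
send_rows([
  [[-0.001,-0.003,-0.007,0,0.0918],[0,0,0,0,0.0918]],
])

```text
time: 3.53
tool_pos: [425.4, 193.9, 126.8]
tcp_rot: [-2.057, 1.551, 2.394]
contact_force: [-0.4, -0.6, 0.8]
grip_width: 91.5
```

```bash
python3 -c "
from h import *
go([424.5,195.5,126],-14.5)"
```

```text
t 3.53 tcp [425.4 193.9 126.8] grip_w 91.5 F [-0.4 -0.6  0.8] M [ 0.01  0.07 -0.06]
jaw yaw 164.98 tool x [-0.015  0.014 -1.   ] y [ 0.966 -0.259 -0.018] z [-0.259 -0.966 -0.009] q [0.25 0.36 1.81 0.02 0.98 2.07]
turn world-yaw 0.52 => about tool x -0.52
shift world [-0.9  1.6 -0.8]  tool mm [ 0.8 -1.3 -1.3]
```

Request:
send_rows([
  [[0.001,-0.001,-0.001,-0.5,0.0],[0,0,0,0,0.0],[0,0,0,0,0.0],[0,0,0,0,0.0],[0,0,0,0,0.0],[0,0,0,0,0.0],[0,0,0,0,0.0],[0,0,0,0,0.0],[0,0,0,0,0.0],[0,0,0,0,0.0]],
])

```text
time: 4.37
tool_pos: [426.6, 196.3, 129.4]
tcp_rot: [-2.445, 1.554, 2.017]
contact_force: [-0.4, -0.5, 0.2]
grip_width: 29.8
```

```bash
python3 -c "
from h import *
go([424.5,195.5,126],-14.5)"
```

```text
t 4.37 tcp [426.6 196.3 129.4] grip_w 29.8 F [-0.4 -0.5  0.2] M [ 0.03  0.03 -0.01]
jaw yaw 165.65 tool x [-0.007  0.015 -1.   ] y [ 0.969 -0.248 -0.011] z [-0.248 -0.969 -0.013] q [0.26 0.35 1.81 0.02 0.98 2.07]
turn world-yaw -0.15 => about tool x 0.15
shift world [-2.1 -0.8 -3.4]  tool mm [ 3.4 -1.9  1.3]
```

Request:
send_rows([
  [[0.003,-0.001,0.0,0,0.0],[0,0,0,0,0.0],[0,0,0,0,0.0],[0,0,0,0,0.0],[0,0,0,0,0.0],[0,0,0,0,0.0]],
])

```text
time: 4.87
tool_pos: [425.1, 195.7, 126.5]
tcp_rot: [-2.32, 1.555, 2.143]
contact_force: [0.2, -0.6, 1.6]
grip_width: 11.7
```

```bash
python3 -c "
from h import *
go([424.5,195.5,240],5)"
```

```text
t 4.87 tcp [425.1 195.7 126.5] grip_w 11.7 F [ 0.2 -0.6  1.6] M [-0.4   0.22 -0.05]
jaw yaw 165.68 tool x [-0.008  0.013 -1.   ] y [ 0.969 -0.247 -0.011] z [-0.247 -0.969 -0.011] q [0.26 0.35 1.82 0.02 0.97 2.07]
turn world-yaw 19.32 => about tool x -19.32
shift world [ -0.6  -0.2 113.5]  tool mm [-113.4   -1.8   -0.9]
```

Request:
send_rows([
  [[-0.01,0,0,0,0.0],[-0.02,0,0,0,0.0],[-0.025,0,0,0,0.0],[-0.025,0,0,-4,0.0],[-0.025,0,0,-4,0.0],[-0.02,0,0,-4,0.0],[-0.005,0,0,-4,0.0],[0,0,0,-3,0.0],[0,0,0,0,0.0]],
])

```text
time: 5.62
tool_pos: [423.5, 194.7, 257.3]
tcp_rot: [-2.294, 1.546, 2.515]
contact_force: [0.1, 0.6, -2.6]
grip_width: 11.9
```

```bash
python3 -c "
from h import *
go([600,66,253],5)
t=snap('top','t2');s=snap('side','s2')
b=cv2.resize(s['color'][20:220,140:340],(600,600),interpolation=cv2.INTER_CUBIC)
cv2.imwrite('pics/c6.png',b)"
```

```text
t 5.62 tcp [423.5 194.7 257.3] grip_w 11.9 F [ 0.1  0.6 -2.6] M [-0.02  0.03 -0.02]
jaw yaw -174.46 tool x [-0.02   0.015 -1.   ] y [ 0.995  0.097 -0.019] z [ 0.097 -0.995 -0.016] q [0.25 0.22 1.61 0.02 1.33 1.72]
turn world-yaw -0.54 => about tool x 0.54
shift world [ 176.5 -128.7   -4.3]  tool mm [ -1.1 163.3 145.2]
```

View pics/c6.png

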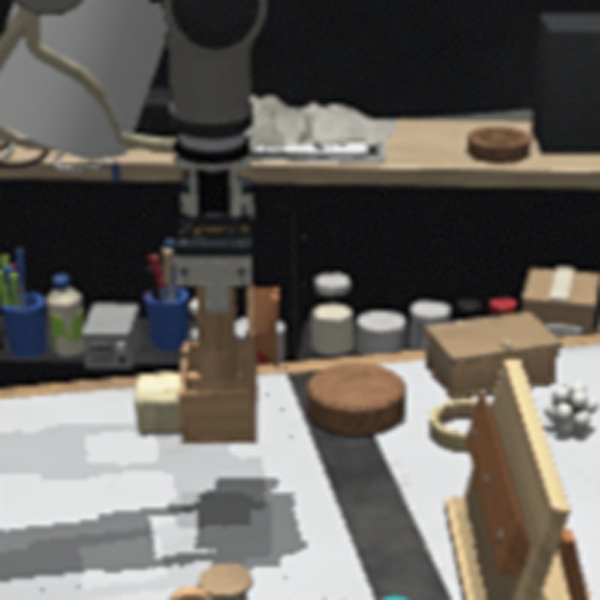

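Request:
send_rows([
  [[-0.001,0.015,0.013,0.5,0.0],[-0.001,0.021,0.019,0,0.0],[-0.001,0.024,0.022,0,0.0],[-0.001,0.024,0.022,0,0.0],[-0.001,0.024,0.022,0,0.0],[-0.001,0.02,0.018,0,0.0],[0,0.014,0.012,0,0.0],[0,0.008,0.007,0,0.0],[0,0,0,0,0.0]],
])

```text
time: 6.47
tool_pos: [586.5, 66.8, 246.6]
tcp_rot: [-2.019, 1.53, 2.764]
contact_force: [0.8, -1.0, -3.1]
grip_width: 12.2
```

```bash
python3 -c "
from h import *
go([650,70,253],5)
t=snap('top','t3');s=snap('side','s3')
b=cv2.resize(s['color'][60:240,200:380],(600,600),interpolation=cv2.INTER_CUBIC)
cv2.imwrite('pics/c7.png',b)"
```

```text
t 6.47 tcp [586.5  66.8 246.6] grip_w 12.2 F [ 0.8 -1.  -3.1] M [ 0.07 -0.08 -0.03]
jaw yaw -176.0 tool x [-0.038  0.015 -0.999] y [ 0.997  0.07  -0.037] z [ 0.07  -0.997 -0.018] q [-0.02  0.47  1.27  0.01  1.44  1.47]
turn world-yaw 1.0 => about tool x -1.0
shift world [63.5  3.2  6.4]  tool mm [-8.7 63.3  1.1]
```

View pics/c7.png

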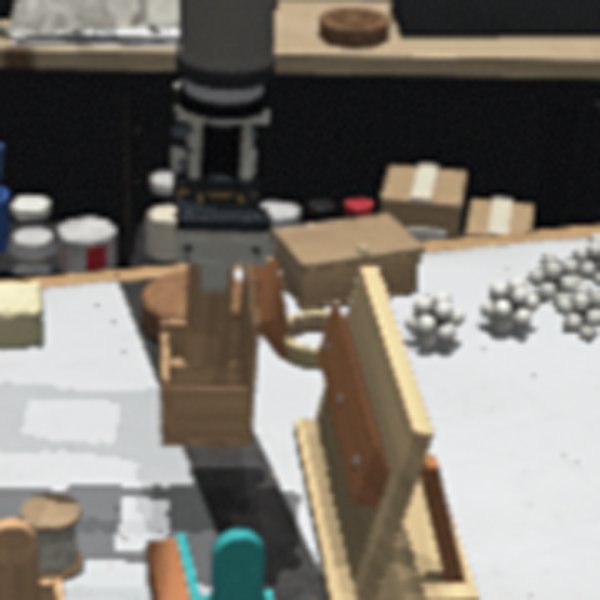

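Request:
send_rows([
  [[-0.004,0.015,0.0,-1,0.0],[-0.005,0.018,0.0,0,0.0],[-0.003,0.018,0,0,0.0],[0,0.01,0.0,0,0.0],[0,0,0.0,0,0.0]],
])

```text
time: 6.98
tool_pos: [642.5, 78.9, 256.3]
tcp_rot: [-2.031, 1.522, 2.773]
contact_force: [0.2, 0.2, -2.5]
grip_width: 11.7
```

```bash
python3 -c "
from h import *
go([650,70,253],5)
t=snap('top','t4');s=snap('side','s4')
b=cv2.resize(s['color'][80:230,240:390],(600,600),interpolation=cv2.INTER_CUBIC)
cv2.imwrite('pics/c8.png',b)"
```

```text
t 6.98 tcp [642.5  78.9 256.3] grip_w 11.7 F [ 0.2  0.2 -2.5] M [ 0.01 -0.12 -0.01]
jaw yaw -174.76 tool x [-0.046  0.018 -0.999] y [ 0.995  0.092 -0.044] z [ 0.091 -0.996 -0.022] q [-0.    0.59  1.05  0.02  1.55  1.47]
turn world-yaw -0.24 => about tool x 0.24
shift world [ 7.5 -8.9 -3.3]  tool mm [2.8 6.8 9.6]
```

View pics/c8.png

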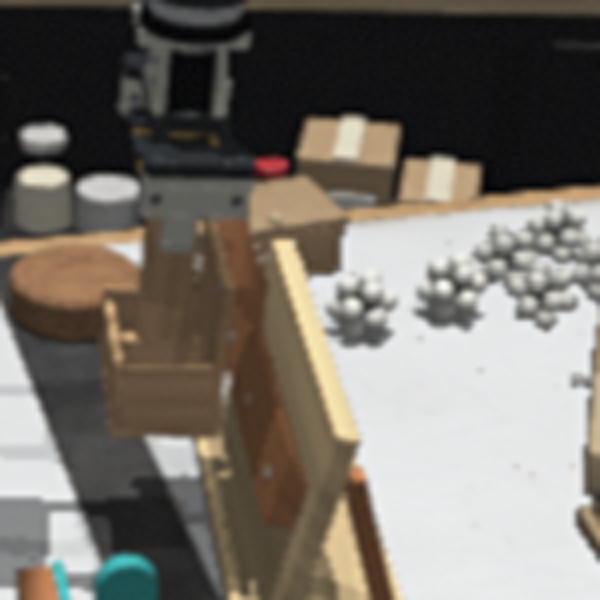

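Request:
send_rows([
  [[-0.001,0.008,0.0,0,0.0],[-0.001,0.008,0.0,0,0.0],[-0.001,0.008,0,0,0.0],[0,0.008,0.0,0,0.0],[0,0.006,0.0,0,0.0]],
])

```text
time: 7.5
tool_pos: [673.0, 84.8, 259.6]
tcp_rot: [-1.985, 1.515, 2.821]
contact_force: [-3.0, -2.0, -0.4]
grip_width: 12.0
```

```bash
python3 -c "
from h import *
go([695,75,255],5)
t=snap('top','t5');s=snap('side','s5')
b=cv2.resize(s['color'][80:230,240:390],(600,600),interpolation=cv2.INTER_CUBIC)
cv2.imwrite('pics/c9.png',b)"
```

```text
t 7.50 tcp [673.   84.8 259.6] grip_w 12.0 F [-3.  -2.  -0.4] M [-0.29  0.88 -0.18]
jaw yaw -174.65 tool x [-0.053  0.017 -0.998] y [ 0.994  0.094 -0.051] z [ 0.093 -0.995 -0.022] q [0.   0.66 0.91 0.02 1.63 1.48]
turn world-yaw -0.35 => about tool x 0.35
shift world [22.  -9.8 -4.6]  tool mm [ 3.3 21.2 11.9]
```

View pics/c9.png

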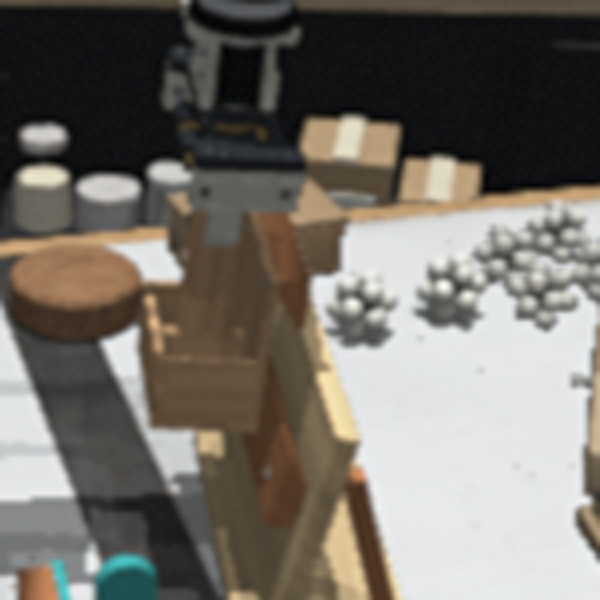

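Request:
send_rows([
  [[0.001,0.006,0.001,0,0.0],[0.001,0.006,0.001,0,0.0],[0.001,0.006,0.001,0,0.0],[0.0,0.006,0.001,0,0.0]],
])

```text
time: 7.93
tool_pos: [694.9, 84.0, 256.2]
tcp_rot: [-1.972, 1.51, 2.835]
contact_force: [-3.2, 1.4, -0.4]
grip_width: 11.7
```

```bash
python3 -c "
from h import *
go([695,75,255],5)
t=snap('top','t6');s=snap('side','s6')
b=cv2.resize(s['color'][80:230,240:390],(600,600),interpolation=cv2.INTER_CUBIC)
cv2.imwrite('pics/c10.png',b)"
```

```text
t 7.93 tcp [694.9  84.  256.2] grip_w 11.7 F [-3.2  1.4 -0.4] M [ 0.17  0.93 -0.11]
jaw yaw -174.62 tool x [-0.058  0.018 -0.998] y [ 0.994  0.095 -0.056] z [ 0.094 -0.995 -0.024] q [0.   0.72 0.81 0.02 1.67 1.48]
turn world-yaw -0.38 => about tool x 0.38
shift world [ 0.1 -9.  -1.2]  tool mm [ 1.  -0.7  9. ]
```

View pics/c10.png

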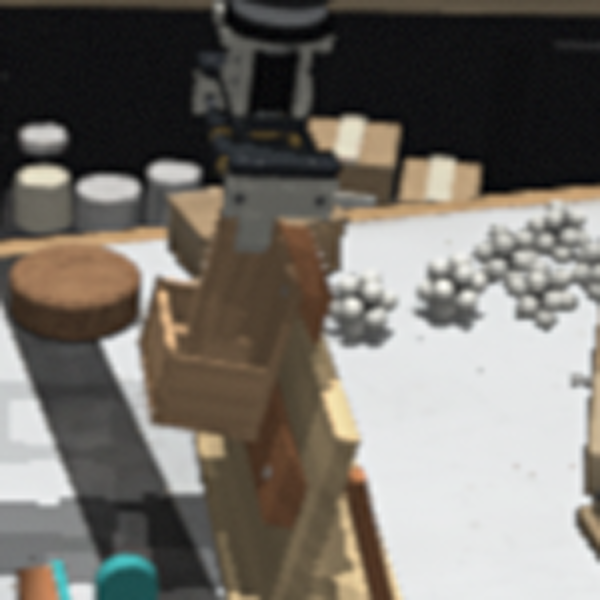

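```bash
cat >> h.py <<'E'
def face(s,pts,g,l=-60,yaw=5.0):
    yb=np.radians(yaw);X=np.array([np.cos(yb),np.sin(yb),0]);Y=np.array([-X[1],X[0],0]);out=[]
    for p in pts:
        o,w=ray(s,*p);k=(l-(o-g)@Y)/(w@Y);q=o+k*w-g;out.append([q@X,q[2]])
    return np.array(out)
def grip():
    o=monitor.get_obs();R=Ro.from_euler('xyz',o["tcp_rot"]).as_matrix();return np.array(o["tool_pos"])-19*R[:,0]
E
python3 -c "
from h import *
s=load('s6');g=grip();print(g)
P=[((x-1.5)/4+240,(y-1.5)/4+80) for x,y in((158,422),(255,439),(165,352),(280,372))]
F=face(s,P,g);print(F.round(1))
d=F[1]-F[0];print(np.hypot(*d),np.degrees(np.arctan2(-d[1],d[0])))
th=np.radians(12)
for x,z in((-40,-145),(40,-145),(-40,-85),(40,-85)):print(x*np.cos(th)+z*np.sin(th),z*np.cos(th)-x*np.sin(th))
b=cv2.resize(s['color'][140:200,270:330],(600,600),interpolation=cv2.INTER_CUBIC)
cv2.imwrite('pics/c11.png',b)"
```

```text
[696.55650739  83.35536735 274.64632981]
[[ -68.1 -127.9]
 [   3.8 -144.4]
 [ -65.   -69.5]
 [  18.4  -87.8]]
73.73197980094764 12.85925539089282
-69.27309919792734 -133.51493447369143
8.978708860777122 -150.1478697391122
-56.798397748861774 -74.82607842966311
21.453410309842685 -91.45901369508385
```

View pics/c11.png

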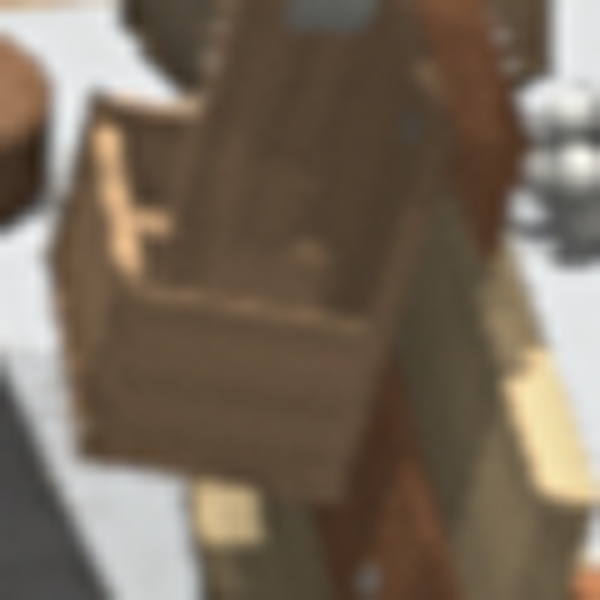

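```bash
python3 -c "
from h import *
s=load('s6');g=grip()
P=[((x-4.5)/10+270,(y-4.5)/10+140) for x,y in((82,461),(342,502),(126,288),(380,325))]
F=face(s,P,g);print(F.round(1))
for a,b in((0,1),(2,3),(0,2),(1,3)):
  d=F[b]-F[a];print(np.hypot(*d),np.degrees(np.arctan2(-d[1],d[0])))
# the same reading on the untilted picture s4, tool then tilted 2.7
s=load('s4');b=cv2.resize(s['color'][140:200,255:315],(600,600),interpolation=cv2.INTER_CUBIC)
cv2.imwrite('pics/c12.png',b)"
```

```text
[[ -72.  -129.6]
 [   5.  -145.7]
 [ -61.2  -72. ]
 [  12.2  -85.7]]
78.68008706522635 11.762136011173778
74.76564332328248 10.616877541995317
58.687007851003436 -79.41958254783849
60.38800311920598 -83.12029330100215
```

View pics/c12.png

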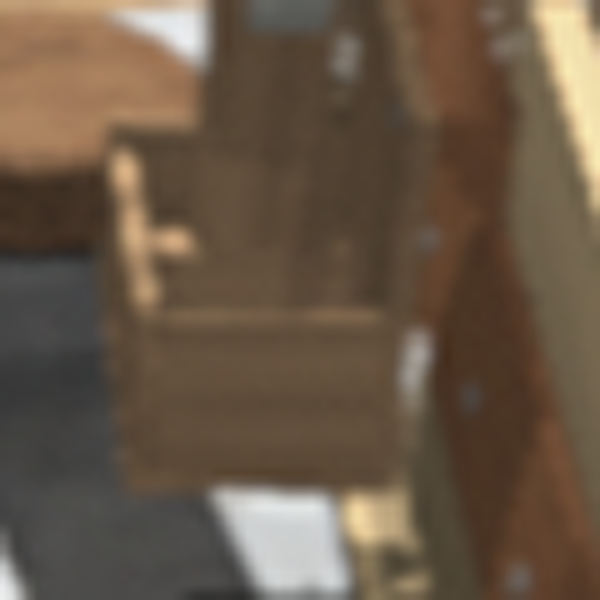

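Request:
send_rows([
  [[0,-0.007,0.001,0.4,0.0],[0,-0.007,0.001,0,0.0],[0,-0.006,0.0,0,0.0],[0.0,0,0.0,0,0.0]],
])

```text
time: 8.37
tool_pos: [678.2, 79.2, 254.8]
tcp_rot: [-1.985, 1.517, 2.814]
contact_force: [0.3, 0.8, -2.2]
grip_width: 11.8
```

```bash
python3 -c "
from h import *
go([675.3,83,222],5); g=grip();print(g)
s=snap('side','s7')
b=cv2.resize(s['color'][140:200,255:315],(600,600),interpolation=cv2.INTER_CUBIC)
cv2.imwrite('pics/c13.png',b)"
```

```text
t 8.37 tcp [678.2  79.2 254.8] grip_w 11.8 F [ 0.3  0.8 -2.2] M [0.02 0.01 0.02]
jaw yaw -175.05 tool x [-0.051  0.017 -0.999] y [ 0.995  0.087 -0.05 ] z [ 0.086 -0.996 -0.022] q [-0.    0.67  0.9   0.02  1.62  1.48]
turn world-yaw 0.05 => about tool x -0.05
shift world [ -2.9   3.8 -32.8]  tool mm [32.9 -1.  -3.4]
[679.22435931  78.82225616 273.7508064 ]
```

View pics/c13.png

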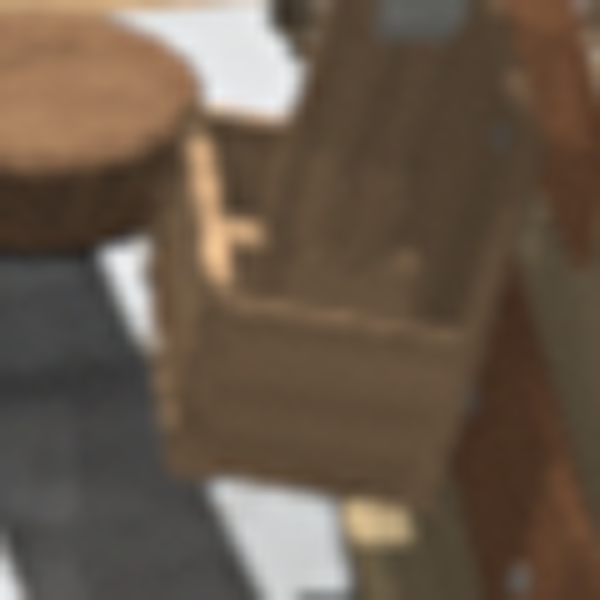

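```bash
python3 -c "
from h import *
for f,off,pp,g in(('s7',(255,140),((168,475),(432,505),(216,297),(466,330)),grip()),('s4',(255,140),((132,488),(398,488),(155,312),(395,312)),np.array([643.4,78.5,275.3]))):
  s=load(f)
  P=[((x-4.5)/10+off[0],(y-4.5)/10+off[1]) for x,y in pp]
  F=face(s,P,g);print(F.round(1))
  for a,b in((0,1),(2,3)):
    d=F[b]-F[a];print(np.hypot(*d),np.degrees(np.arctan2(-d[1],d[0])))
  for a,b in((0,2),(1,3)):
    d=F[b]-F[a];print(np.hypot(*d),np.degrees(np.arctan2(d[0],d[1])))
"
```

```text
[[ -73.6 -131.1]
 [   4.1 -143.4]
 [ -61.3  -71.8]
 [  10.6  -84.2]]
78.66881742461841 8.960298799975472
73.01562981810602 9.789847045401752
60.56930607062302 11.701120679108099
59.50716028806787 6.297544969403186
[[ -47.6 -138.8]
 [  30.4 -140.7]
 [ -42.2  -79.6]
 [  26.5  -81.1]]
78.02180181263508 1.3968664658602012
68.68193115741106 1.2483613482769218
59.39377114124617 5.279714301632197
59.6729093354998 -3.716219373484744
```

Request:
send_rows([
  [[0.005,-0.001,0,0,0.0],[0.01,-0.001,0,0,0.0],[0.01,0,0.0,0,0.0],[0.007,0,0.0,0,0.0],[0,0,0.0,0,0.0]],
])

```text
time: 8.83
tool_pos: [677.7, 79.3, 220.6]
tcp_rot: [-2.024, 1.522, 2.776]
contact_force: [-0.6, 0.2, -2.2]
grip_width: 12.0
```

```bash
python3 -c "
from h import *
go([675.3,83,195],5); g=grip();print(g)
s=snap('side','s8');t=snap('top','t8')
b=cv2.resize(s['color'][130:210,260:340],(600,600),interpolation=cv2.INTER_CUBIC)
cv2.imwrite('pics/c14.png',b)"
```

```text
t 8.83 tcp [677.7  79.3 220.6] grip_w 12.0 F [-0.6  0.2 -2.2] M [-0.01  0.04  0.03]
jaw yaw -175.04 tool x [-0.045  0.017 -0.999] y [ 0.995  0.087 -0.043] z [ 0.086 -0.996 -0.021] q [-0.    0.68  0.98  0.02  1.53  1.48]
turn world-yaw 0.04 => about tool x -0.04
shift world [ -2.4   3.7 -25.6]  tool mm [25.8 -0.9 -3.3]
[678.54048838  78.99429295 239.62262215]
```

View pics/c14.png

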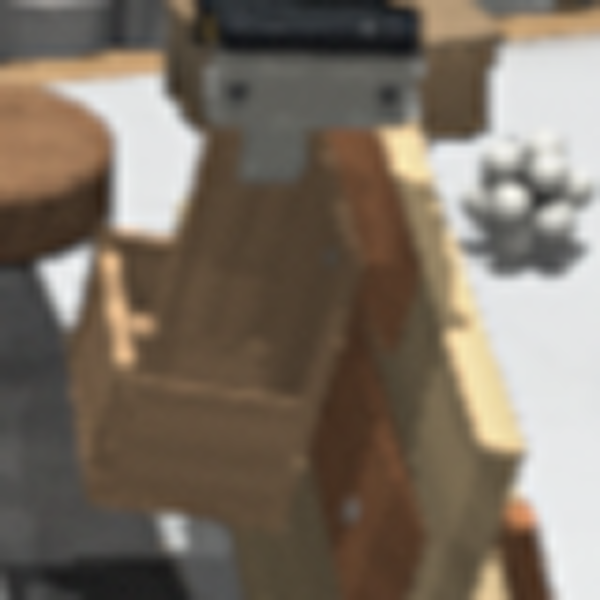

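```bash
python3 -c "
from h import *
s=load('s8');g=grip()
b=cv2.resize(s['color'][145:185,290:330],(600,600),interpolation=cv2.INTER_CUBIC)
cv2.imwrite('pics/c15.png',b)
X=np.array([np.cos(np.radians(5)),np.sin(np.radians(5))]);f=(g[:2]-[713,75.8])@X;print('grip f',f)
for p in((405,345),(418,300),(390,350)):
  F=face(s,[((p[0]-3.25)/7.5+260,(p[1]-3.25)/7.5+130)],g,-55)[0];print(F, F[0]+f,F[1]+g[2])
"
```

```text
grip f -33.65830209878776
[ 48.83590945 -65.65519074] 15.177607348731577 175.5000148076009
[ 52.36224416 -45.76519738] 18.703942061533645 195.39000816465636
[ 43.17838263 -67.76650391] 9.52008052967556 173.38870163363265
```

View pics/c15.png

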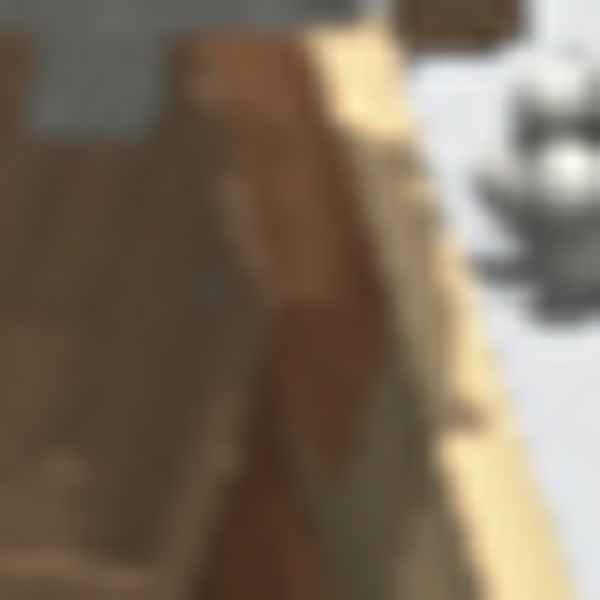

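Request:
send_rows([
  [[0.005,-0.001,0,0,0.0],[0.006,0,0,0,0.0],[0.005,0,0.0,0,0.0],[0.0,0,0.0,0,0.0]],
])

```text
time: 9.27
tool_pos: [677.5, 79.5, 206.5]
tcp_rot: [-2.07, 1.528, 2.73]
contact_force: [0.1, -1.0, -3.7]
grip_width: 11.8
```

```bash
python3 -c "
from h import *
go([675.3,83,195],5); g=grip();print(g)"
```

```text
t 9.27 tcp [677.5  79.5 206.5] grip_w 11.8 F [ 0.1 -1.  -3.7] M [-0.01  0.01  0.02]
jaw yaw -175.04 tool x [-0.04   0.017 -0.999] y [ 0.995  0.087 -0.038] z [ 0.086 -0.996 -0.021] q [-0.    0.68  1.01  0.02  1.49  1.48]
turn world-yaw 0.04 => about tool x -0.04
shift world [ -2.2   3.5 -11.5]  tool mm [11.6 -1.4 -3.4]
[678.25044665  79.16626348 225.44978058]
```

Request:
send_rows([
  [[0.004,0,0,0,0.0],[0.004,0,0,0,0.0],[0.003,0,0.0,0,0.0],[0.0,0,0.0,0,0.0]],
])

```text
time: 9.6
tool_pos: [679.4, 79.7, 196.4]
tcp_rot: [-2.153, 1.535, 2.647]
contact_force: [0.2, -0.6, -3.1]
grip_width: 11.8
```

```bash
python3 -c "
from h import *
go([678,79,195],5); g=grip();print(g)
s=snap('side','s9');t=snap('top','t9')
b=cv2.resize(s['color'][130:210,260:340],(600,600),interpolation=cv2.INTER_CUBIC)
cv2.imwrite('pics/c16.png',b)"
```

```text
t 9.60 tcp [679.4  79.7 196.4] grip_w 11.8 F [ 0.2 -0.6 -3.1] M [ 0.05 -0.11  0.08]
jaw yaw -175.0 tool x [-0.032  0.017 -0.999] y [ 0.996  0.088 -0.03 ] z [ 0.087 -0.996 -0.02 ] q [-0.    0.69  1.03  0.02  1.46  1.48]
turn world-yaw 0.0 => about tool x -0.0
shift world [-1.4 -0.7 -1.4]  tool mm [ 1.4 -1.4  0.6]
[679.9690607   79.41032597 215.35241455]
```

View pics/c16.png

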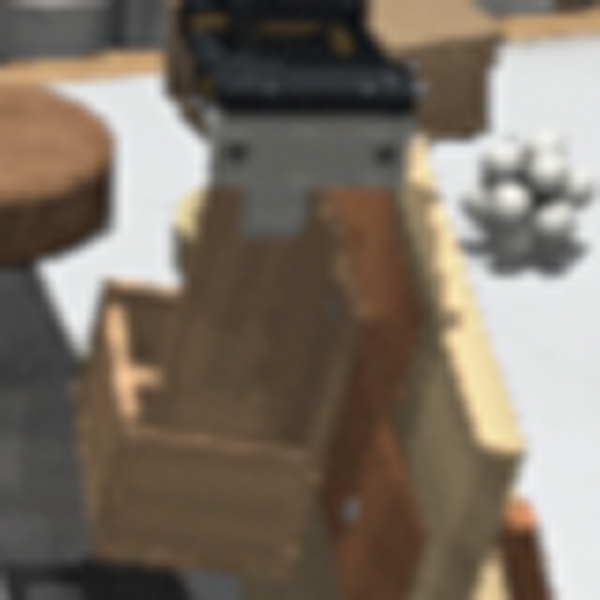

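Request:
send_rows([
  [[0.003,0,0,0,0.0],[0.003,0,0,0,0.0],[0.002,0,0.0,0,0.0]],
])

```text
time: 9.95
tool_pos: [679.5, 79.8, 194.7]
tcp_rot: [-2.211, 1.54, 2.589]
contact_force: [-0.8, -0.9, 3.1]
grip_width: 11.9
```

```bash
python3 -c "
from h import *
go([678,79,195],5); g=grip();print(g)"
```

```text
t 9.95 tcp [679.5  79.8 194.7] grip_w 11.9 F [-0.8 -0.9  3.1] M [-0.37  0.13  0.09]
jaw yaw -174.96 tool x [-0.026  0.016 -1.   ] y [ 0.996  0.088 -0.024] z [ 0.088 -0.996 -0.018] q [-0.    0.68  1.04  0.02  1.45  1.48]
turn world-yaw -0.04 => about tool x 0.04
shift world [-1.5 -0.8  0.3]  tool mm [-0.2 -1.6  0.6]
[680.04301268  79.46201247 213.72074271]
```

Request:
send_rows([
  [[0.002,0.003,0,0,0.0],[0.002,0.003,0,0,0.0],[0.002,0.002,0.0,0,0.0]],
])

```text
time: 10.2
tool_pos: [680.4, 79.9, 195.1]
tcp_rot: [-1.997, 1.53, 2.804]
contact_force: [-7.3, -0.9, 9.8]
grip_width: 11.9
```

```bash
python3 -c "
from h import *
go([678,79,195],5); g=grip();print(g)
s=snap('side','s10');t=snap('top','t10')
b=cv2.resize(s['color'][140:210,262:332],(600,600),interpolation=cv2.INTER_CUBIC)
cv2.imwrite('pics/c17.png',b)"
```

```text
t 10.20 tcp [680.4  79.9 195.1] grip_w 11.9 F [-7.3 -0.9  9.8] M [-0.33  1.18 -0.02]
jaw yaw -174.95 tool x [-0.038  0.013 -0.999] y [ 0.995  0.089 -0.037] z [ 0.088 -0.996 -0.017] q [-0.    0.69  1.02  0.01  1.47  1.48]
turn world-yaw -0.05 => about tool x 0.05
shift world [-2.4 -0.9 -0.1]  tool mm [ 0.2 -2.5  0.7]
[681.1547557   79.65116533 214.06038715]
```

View pics/c17.png

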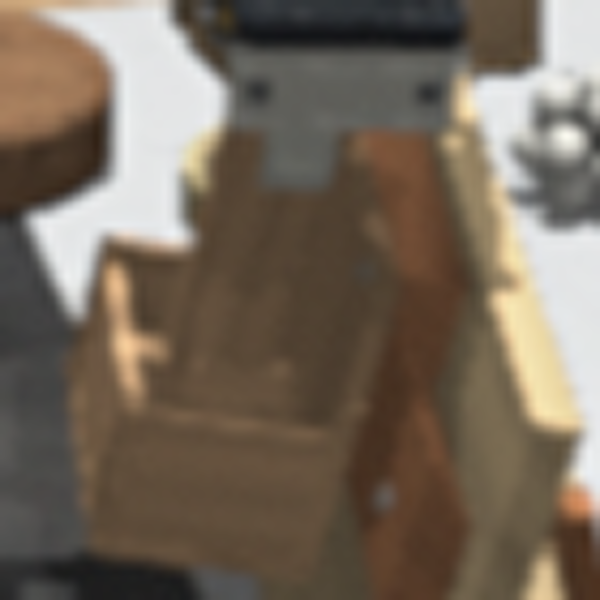

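Request:
send_rows([
  [[0.003,0.004,0,0,0.0],[0.003,0.004,0,0,0.0],[0.003,0.004,0,0,0.0]],
])

```text
time: 10.55
tool_pos: [681.2, 80.0, 195.2]
tcp_rot: [-1.824, 1.512, 2.977]
contact_force: [-19.4, -2.2, 16.0]
grip_width: 11.6
```

```bash
python3 -c "
from h import *
go([678,79,195],5); g=grip();print(g)
s=snap('side','s11')
b=cv2.resize(s['color'][150:210,262:322],(600,600),interpolation=cv2.INTER_CUBIC)
cv2.imwrite('pics/c18.png',b)"
```

```text
t 10.55 tcp [681.2  80.  195.2] grip_w 11.6 F [-19.4  -2.2  16. ] M [-0.42  2.78  0.04]
jaw yaw -174.96 tool x [-0.058  0.01  -0.998] y [ 0.994  0.089 -0.057] z [ 0.088 -0.996 -0.015] q [0.   0.71 0.99 0.01 1.5  1.48]
turn world-yaw -0.04 => about tool x 0.04
shift world [-3.2 -1.  -0.2]  tool mm [ 0.4 -3.3  0.8]
[682.33900317  79.86357068 214.14169093]
```

View pics/c18.png

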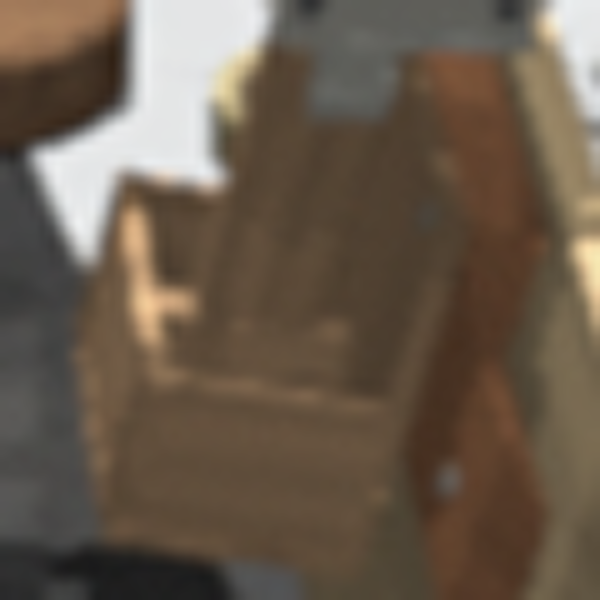

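```bash
python3 -c "
from h import *
s=load('s11');g=grip()
P=[((x-4.5)/10+262,(y-4.5)/10+150) for x,y in ((108,544),(372,577),(152,378),(395,403))]
F=face(s,P,g);print(F.round(1))
for a,b in((0,1),(2,3)):
    d=F[b]-F[a];print(np.hypot(*d),np.degrees(np.arctan2(-d[1],d[0])))
for a,b in((0,2),(1,3)):
    d=F[b]-F[a];print(np.hypot(*d),np.degrees(np.arctan2(d[0],d[1])))"
```

```text
[[ -72.  -131.7]
 [   7.8 -145.8]
 [ -60.6  -73.5]
 [  11.1  -83.9]]
81.04029780879422 10.043686802903368
72.42506552239848 8.249975800558351
59.271489677366844 11.125589307602626
61.987156646961594 3.0648785246777943
```

Request:
send_rows([
  [[0,0,0,0,0.0],[0,0,0,0,0.02],[0,0,0,0,0.05],[0,0,0,0,0.05],[0,0,0,0,0.05],[0,0,0,0,0.05],[0,0,0,0,0.05]],
])

```text
time: 11.18
tool_pos: [680.1, 80.1, 195.8]
tcp_rot: [-1.821, 1.51, 2.98]
contact_force: [0.2, 0.7, -0.1]
grip_width: 46.5
```

```bash
python3 -c "
from h import *
go([678,79,195],5); g=grip();print(g)
s=snap('side','s12')
b=cv2.resize(s['color'][140:210,262:332],(600,600),interpolation=cv2.INTER_CUBIC)
cv2.imwrite('pics/c19.png',b)"
```

```text
t 11.18 tcp [680.1  80.1 195.8] grip_w 46.5 F [ 0.2  0.7 -0.1] M [ 0.06 -0.05 -0.02]
jaw yaw -174.99 tool x [-0.06   0.01  -0.998] y [ 0.994  0.088 -0.059] z [ 0.087 -0.996 -0.015] q [0.   0.71 0.99 0.01 1.5  1.48]
turn world-yaw -0.01 => about tool x 0.01
shift world [-2.1 -1.1 -0.8]  tool mm [ 1.  -2.2  0.9]
[681.27786562  79.91260612 214.80875622]
```

View pics/c19.png

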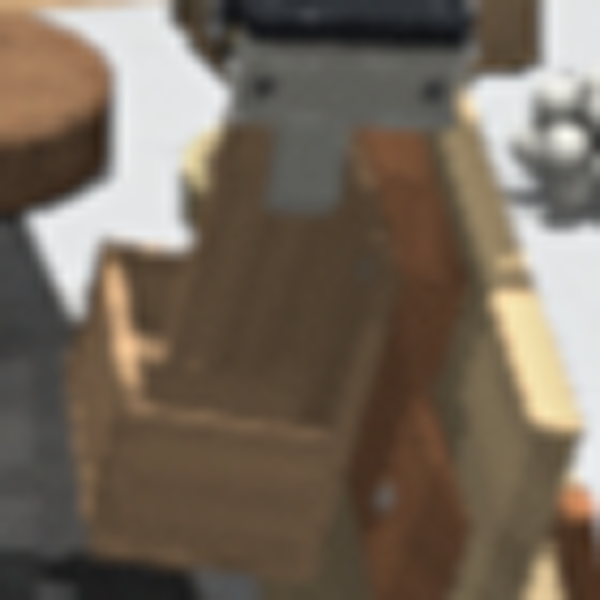

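Request:
send_rows([
  [[-0.01,0,0,0,0.05],[-0.02,-0.001,0,0,0.05],[-0.025,-0.001,0,0,0.05],[-0.03,-0.002,0,0,0.05],[-0.03,-0.002,0,0,0.05],[0,-0.03,0,0,0.05],[0,-0.035,0,0,0.05],[0,-0.035,0,0,0.05],[0,-0.035,0,0,0.05],[0,0,0,0,0.05]],
])

```text
time: 12.07
tool_pos: [546.4, 65.8, 327.3]
tcp_rot: [-1.835, 1.515, 2.966]
contact_force: [0.1, -0.2, 0.9]
grip_width: 50.0
```

```bash
python3 -c "
from h import *
go()
s=snap('side','s13');t=snap('top','t13')
b=cv2.resize(s['color'][130:210,255:335],(600,600),interpolation=cv2.INTER_CUBIC)
cv2.imwrite('pics/c20.png',b)
b=cv2.resize(t['color'][90:200,170:300],(780,600)[:2],interpolation=cv2.INTER_CUBIC)
cv2.imwrite('pics/c21.png',b)"
```

```text
t 12.07 tcp [546.4  65.8 327.3] grip_w 50.0 F [ 0.1 -0.2  0.9] M [-0.01 -0.04  0.04]
jaw yaw -175.0 tool x [-0.055  0.01  -0.998] y [ 0.995  0.088 -0.054] z [ 0.087 -0.996 -0.015] q [-0.02  0.37  1.21  0.01  1.62  1.46]
```

View pics/c20.png

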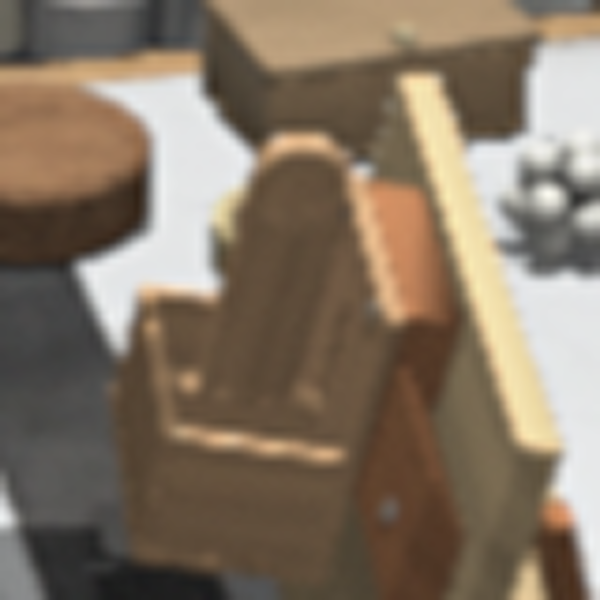

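View pics/c21.png

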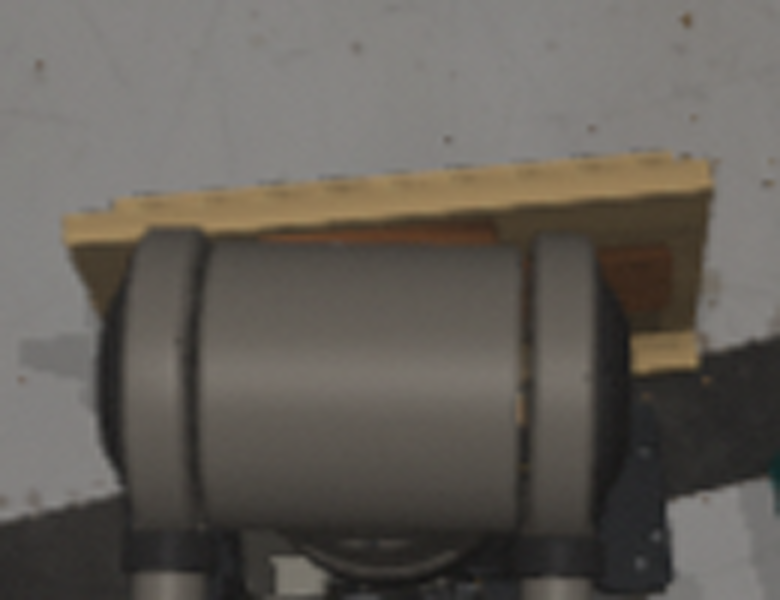

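View pics/s13.png

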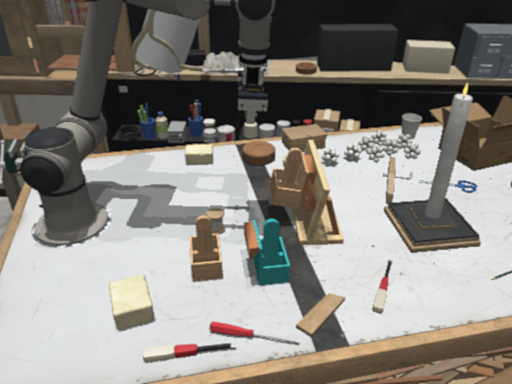

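Request:
send_rows([
  [[0,-0.02,0.03,0,0.05],[0,-0.02,0.03,0,0.05],[0,-0.01,0.035,0,0.05],[0,0,0.035,0,0.05],[0,0,0.035,0,0.05],[0,0,0.035,0,0.05],[0,0,0.035,0,0.05],[0,0,0.035,0,0.05],[0,0,0.035,0,0.05],[0,0,0,0,0.05]],
])

```text
time: 13.0
tool_pos: [542.4, -258.9, 328.4]
tcp_rot: [-1.833, 1.535, 2.973]
contact_force: [0.2, -0.0, -0.7]
grip_width: 50.3
```

```bash
python3 -c "
from h import *
go()
s=snap('side','s14');t=snap('top','t14');X=np.array([np.cos(np.radians(5)),np.sin(np.radians(5))]);Y=np.array([-X[1],X[0]])
cm=np.array([713,75.8]);th=np.radians(12);g=cm-34.3*X+(80-75.8)*Y
def W(x,y,z):
  f=x*np.cos(th)+z*np.sin(th);h=z*np.cos(th)-x*np.sin(th);return [*(g+f*X+y*Y),214.2+h]
L=[[W(-40,60,-85),W(-40,-60,-85),W(-40,-60,-145),W(40,-60,-145),W(40,-60,-85),W(-40,-60,-85)],[W(32,60,-20),W(32,-60,-20),W(40,-60,-20),W(40,60,-20),W(32,60,-20)],[W(64,55,-20),W(64,-55,-20),W(64,-55,-60)]]
ims=[]
for d,(x0,y0,w) in((t,(185,95,110)),(s,(255,125,100))):
  im=cv2.resize(d['color'],None,fx=8,fy=8,interpolation=cv2.INTER_CUBIC);raw=im.copy()
  for l in L: cv2.polylines(im,[((proj(d,np.array(l))+.5)*8).astype(int).reshape(-1,1,2)],False,(0,255,0),1)
  for q in(raw,im): ims.append(cv2.resize(q[y0*8:(y0+w)*8,x0*8:(x0+w)*8],(400,400)) )
cv2.imwrite('pics/c22.png',np.hstack(ims[:2]));cv2.imwrite('pics/c23.png',np.hstack(ims[2:]))"
```

```text
t 13.00 tcp [ 542.4 -258.9  328.4] grip_w 50.3 F [ 0.2 -0.  -0.7] M [-0.   -0.02 -0.01]
jaw yaw -174.62 tool x [-0.035  0.006 -0.999] y [ 0.995  0.094 -0.035] z [ 0.094 -0.996 -0.009] q [-0.57  0.46  1.06 -0.01  1.65  0.91]
```

View pics/c22.png

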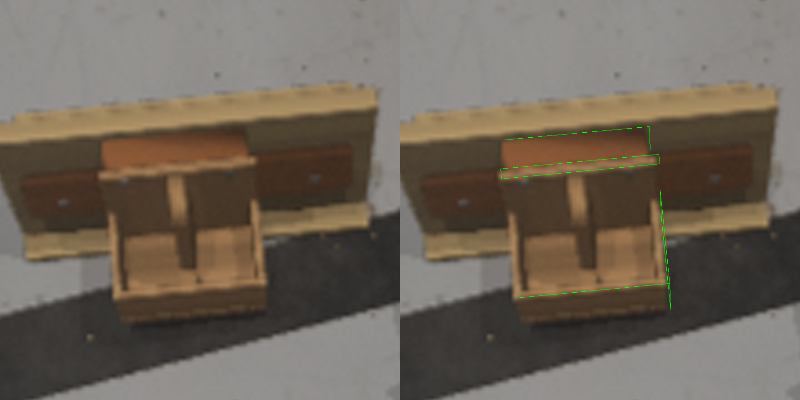

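View pics/c23.png

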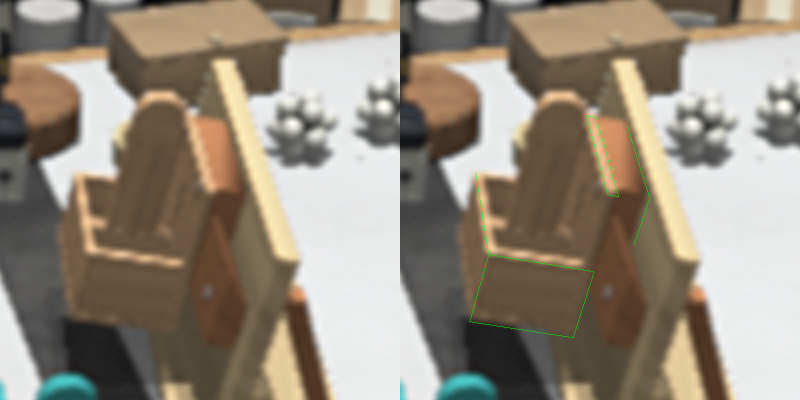

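```bash
python3 -c "
from h import *
a=load('side0')['color'];b=load('s14')['color']
for n,(x,y,w,h) in dict(plain=(188,213,40,65),turq=(243,215,50,70)).items(): print(n,np.abs(a[y:y+h,x:x+w].astype(int)-b[y:y+h,x:x+w]).mean())
a=load('top0')['color'];b=load('t14')['color']; x,y,w,h=255,225,24,24; print('spool',np.abs(a[y:y+h,x:x+w].astype(int)-b[y:y+h,x:x+w]).mean())
print(close_job())"
```

```text
plain 23.68717948717949
turq 13.725523809523809
spool 7.957175925925926
the job is handed in; nothing more can be done
None
```

View pics/s14.png

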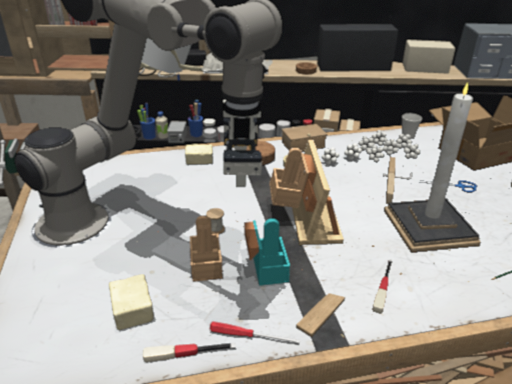

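The caddy with the high back is hanging on the cleat, released, and the job is handed in at about 13 s of the 45 s.

**What I did:**
- I gripped the caddy by its handle and turned it square to the board.
- The moves can't tilt the tool, so I pressed the caddy's lower rear edge against the front of the cleat. It pivoted in the grip to about 12°.
- I lowered the strip behind the crest until it made contact, then pressed it against the panel. The force reached about 25 N.
- I opened the fingers and backed the arm well clear.

**What the last checks showed:**
- **Fit:** the grip height at contact was within 1 mm of the computed home height. In the top view the back plate and strip match the home outline to about a pixel, with all of the strip's length on the cleat.
- **Square to the board:** the back plate reads square. The box's front rim reads about 1.5° off, which is within pixel error.
- **Tilt:** just before release the box edges read about 8–10°, roughly 9–11° after correcting for a bias of about 1°. So it may sit 1–2° short of the full 12°.
- **Robot:** contact forces are back near zero and nothing is being touched.
- **Other items:** the plain caddy, the spool and the turquoise look-alike stand where they were. An image comparison did show differences there, 24 grey levels for the plain caddy, 14 for the look-alike and 8 for the spool. I put that down to the arm's shadow, because in the pictures they are in the same places.

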